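# Pump the indexing nest to bring the can board under the pointer

### The job

Work the ratchet lever of the round indexing nest, one full stroke at a time, until the round board with the tall metal can on it stands in the pocket at the steel pointer, then let go of the lever. Move the nest only with its lever: do not turn the dial by hand and do not touch that board.

Things in the scene. Friction and masses are not known exactly. Their poses are not given: they have to be found in the camera images.
- handle (a point): Top centre of the lever's upright black handle post, 20 mm diameter, free from 20 to 98 mm above the table. It circles the dial's axis at 165 mm radius, on the robot's side. Stroke: anticlockwise seen from above, from rest (where it starts) 0.70 rad to a hard stop, at about 4 N; a spring returns it (about 1 N). Each full stroke turns the dial one tooth; go back fully to rest before the next.
- dial: Round aluminium dial, 202 mm across. Origin on its fixed vertical axis, at table height; z up. 12 pockets 30 degrees (one tooth) apart, centres 80 mm from the axis. Each full lever stroke turns it 30 degrees anticlockwise; friction holds it while the lever returns. Rim 41 mm, hub 53 mm above the table; below, ratchet teeth reach 114 mm from the axis. Three pockets hold loose round boards.
- can_board: The board to bring: green, round, 34 mm diameter, 3 mm thick, with a shiny upright metal can at its centre, 15 mm diameter and 22 mm tall (the other two boards carry a flat black chip or a low white plug). Origin: centre of its underside, z up. It lies in a pocket two to four teeth clockwise of the pointer, seen from above.
- mark (a point): The place for the board: centre of the pocket position at the pointer, 36 mm above the table, 80 mm from the dial's axis, on the far side from the lever. The fixed steel pointer, a flat nib on a 14 mm wide post, 48 mm high, stands outside the rim there and points at the axis; its tip is 97 mm from the axis.
Not all that is in view belongs to the job. Leave any orange or pink look-alike of the can_board alone.

How it is judged (in metres and radians):
At the end, for the whole second after the job is handed in: The can board lies flat (within 10 degrees) in its pocket, at rest, its centre within 12 mm of the mark at the pointer, and the dial is still (horizontal distance between can_board and mark below 0.012 m and height (world z) of can_board between 0.03 and 0.042 m and angle between can_board's own z axis and vertical below 0.17 rad and linear speed of can_board below 0.02 m/s and angular speed of dial below 0.1 rad/s); the robot touches nothing.
It fails at once if the dial is touched by the robot (more than 1 N) (contact force between any of the fingers, the arm and dial above 1 N).
It fails at once if the can board is touched by the robot (more than 1 N) (contact force between any of the fingers, the arm and can_board above 1 N).
It also fails if it takes over 61 s, if anything falls off the work surface, if the arm or the gripper's body presses on something with over 40 N, if the wrist force passes 120 N, or if a joint passes its speed limit or range.

### The arm

A 6-joint arm with a two-finger parallel gripper is mounted at the origin on the work surface. World frame = base frame: x ahead of the robot, y to its left, z up, the work surface at z = 0. Lengths are in mm, angles in rad, forces in N, time in s.
With the tool pointing down it reaches from about 400 to 925 mm from the base axis. Payload 12.5 kg.
Tool frame: the origin (TCP) lies at the very end of the fingers, on their centre line; the grasp point (between the pads) lies grip_depth behind it (grip_depth is the distance from the TCP to the grasp point, in mm); z points along the fingers, y is the line along which they close (so a half turn about z gives the same grasp; the last joint's range is limited). The gripper opens to 95 mm and grips with 3 to 60 N. Pads are 20 mm wide; open, the fingers measure 119 mm over their backs; the gripper's body (75 mm by 180 mm) begins 59 mm behind the grasp point.
Start: joints at [-1.447, 0.491, 1.559, -0, 1.092, -0.106], TCP at [142.386, -608.583, 214.661] pointing down, gripper open.
Joint ranges: [-3.1, 3.1], [-0.84, 2.19], [0.05, 2.79], [-1.13, 4.28], [0.06, 2.93], [-2.69, 2.69]. Speed limits (rad/s): [2.22, 2.22, 2.79, 3.14, 3.14, 3.14].

### API

Orientations are given as [roll, pitch, yaw] about the fixed x, y, z axes, in that order (R = Rz(yaw) Ry(pitch) Rx(roll)).
In Python, from cell import state, read_camera, job_done, grip_depth gives the robot as it stands.
- The arm moves only by the tool drive_tool, never from a script. Its argument "targets" is a list of rows, each an object with "jaw": the opening, from 0 (shut) to 1 (fully open); "travel": the shift along the tool's x, y, z in m, a list of three; "twist": the turn about the tool's z in rad. In form: [{"jaw": jaw, "travel": [tx, ty, tz], "twist": twist}, ...]. A call has 1 to 8 rows; each row is the pose to reach, as a shift and turn from the pose commanded when the call began, along the tool's axes at that moment; what a row does not reach only later rows make up. A row lasts 1/12 s, in which the tool goes at most 41.7 mm and 7.16 degrees, less where a joint would pass 70% of its speed; a pose out of reach is approached as far as the arm can. A call with a gripper value outside its range is refused whole. The fingers move at their own pace and stop on an object; the grip force is fixed at half the most. Time passes only in rows, so rows that repeat a pose let the fingers close. It gives the time, the measured TCP pose, the force, the opening and the grip force at its end, in the units of the state.
- state(): the state, without advancing time (a new reading comes with each control period).
- read_camera(name): name is "scene" or "top" or "wrist"; returns a dict with "frame" (480x640x3 uint8, red, green, blue), "fx", "fy", "cx", "cy" (pixels), "k1" (the pictures are not rectified: a ray, as slopes to the right and down, at radius r is drawn at 1 + k1 r^2 times it, then the intrinsics apply), "R" (3x3) and "t" (3): a world point X has camera coordinates R X + t. Camera axes: x right, y down, z forward; pixel columns grow to the right and rows downward; lengths in mm; the calibration is good to about 2 mm. A picture is of the moment at which its call begins. There is no depth.
- job_done(): hands the job in; it is judged then, once.
The state is a dict: "t": time; "joints": joint angles; "qvel": joint speeds; "tau": joint torques, N m; "eef_pos": TCP position; "tcp_rot": TCP orientation; "ft_force": force on the tool from outside, world axes, zero at the start; "moment": the same for the moment, N m; "opening": opening from 0.0 (shut) to 1.0 (fully open); "grip_force": force on a finger pad.
Only numpy, scipy, OpenCV 4.12 (cv2) and the standard library are available. Lean on these libraries where they do the work, as an engineer would, in place of code of your own. Each camera call takes 0.05 s, during which the arm holds its last target. There are 200 camera calls.

## Working session

There is one attempt and no reset: what is moved stays moved. The work goes in short steps, Python scripts to look and compute and a tool call to move; the robot and the scene stay as the last step left them, time stands still between calls to the robot, and variables do not carry over. Pictures are saved under pics/ and viewed, at most 10 in all, crops included, and the job is handed in when it is done.

Besides the shell and the picture viewer there is one more tool, called after "Request:" as name(argument=value, ...), one argument or row to a line, values as JSON. drive_tool: Moves the arm, as the interface text tells. Its arguments: {"type":"object","properties":{"targets":{"type":"array"}},"required":["targets"]}

```bash
mkdir -p pics; cat > h.py <<'E'
import numpy as np, cv2
from cell import state, read_camera, job_done, grip_depth
def snap(n,f):
    c=read_camera(n); cv2.imwrite(f'pics/{f}.png',c['frame'][:,:,::-1]); np.save(f'pics/{f}.npy',c,allow_pickle=True); return c
def load(f): return np.load(f'pics/{f}.npy',allow_pickle=True).item()
def pix2w(c,u,v,z):
    d=np.array([(u-c['cx'])/c['fx'],(v-c['cy'])/c['fy']]); s=d.copy()
    for _ in range(20): s=d/(1+c['k1']*(s@s))
    R=np.array(c['R']);t=np.array(c['t']).ravel(); o=-R.T@t; r=R.T@np.array([*s,1]); return o+r*(z-o[2])/r[2]
def w2pix(c,X):
    p=np.array(c['R'])@np.array(X,float)+np.array(c['t']).ravel(); s=p[:2]/p[2]; s=s*(1+c['k1']*(s@s)); return s*[c['fx'],c['fy']]+[c['cx'],c['cy']]
E
python3 - <<'E'
from h import *
snap('top','top1');snap('scene','sc1');print(state(),grip_depth)
E
```

```text
{'t': 0.1, 'joints': array([-1.44662956e+00,  4.91487878e-01,  1.55936747e+00, -1.23557243e-05,
        1.09166517e+00, -1.05588573e-01]), 'qvel': array([ 0.00076611, -0.00127018, -0.00067202,  0.00077404, -0.00029597,
       -0.00042708]), 'tau': array([ 5.43918984e-03, -6.13621259e+01, -2.58607221e+01,  6.94573880e-02,
        4.70410951e-02, -6.86655358e-05]), 'eef_pos': array([ 142.3388825 , -608.3752102 ,  214.13450421]), 'tcp_rot': array([-3.14066880e+00, -8.68923006e-05,  2.29760997e-01]), 'ft_force': array([ 0.10864343, -0.25045819, -0.75470742]), 'moment': array([ 0.00693237,  0.00853594, -0.02726055]), 'grip_force': 0.0, 'opening': 1.0032281667893244} 18.8
```

View pics/top1.png

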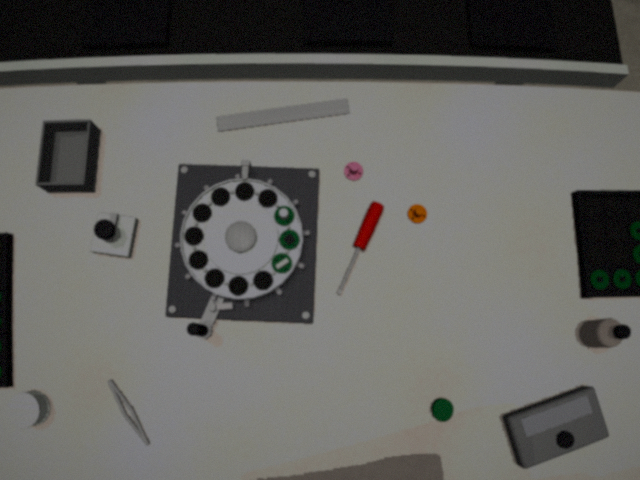

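View pics/sc1.png

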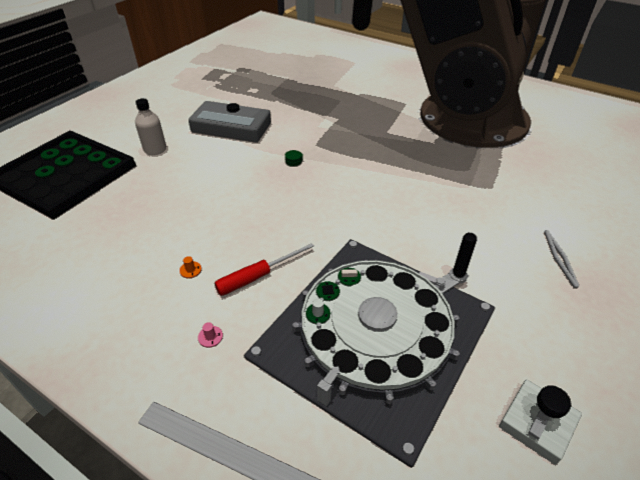

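Top view: the dial is at (241,237), the pointer at (246,165), and the handle at about (200,329). There are three boards: (284,214) with an upright light part, (289,239) with the black chip, and (282,263) with the flat white plug. The first fits the can board and sits 2 teeth clockwise of the pointer. The orange and pink ones are decoys. I'll confirm this in a crop.

```bash
python3 - <<'E'
from h import *
t=load('top1');s=load('sc1')
a=cv2.resize(t['frame'][150:350,150:330,::-1],None,fx=2.2,fy=3*2.2/3,interpolation=cv2.INTER_CUBIC)
b=cv2.resize(s['frame'][220:420,290:490,::-1],None,fx=2,fy=2.2,interpolation=cv2.INTER_CUBIC)
cv2.imwrite('pics/crop1.png',np.hstack([a,b]))
print('hub',pix2w(t,241,236,53),pix2w(s,378,312,53))
print('ptr',pix2w(t,246,163,48)); print('can', pix2w(t,284,214,50),'pocket0',pix2w(t,245,191,37))
for p in [(205,327),(192,329),(198,329)]: print('handle',p,pix2w(t,*p,98))
print('handle scene top',pix2w(s,469,237,98))
E
```

```text
hub [650.28870081  81.15153872  53.        ] [653.8340229   84.81269677  53.        ]
ptr [776.79048075  77.38659551  48.        ]
can [688.13826098  11.79911352  50.        ] pocket0 [731.03606113  78.98937674  37.        ]
handle (205, 327) [500.90848686 125.75689972  98.        ]
handle (192, 329) [497.63932586 145.48361358  98.        ]
handle (198, 329) [497.7656512 136.3233063  98.       ]
handle scene top [501.32433252 144.6199264   98.        ]
```

View pics/crop1.png

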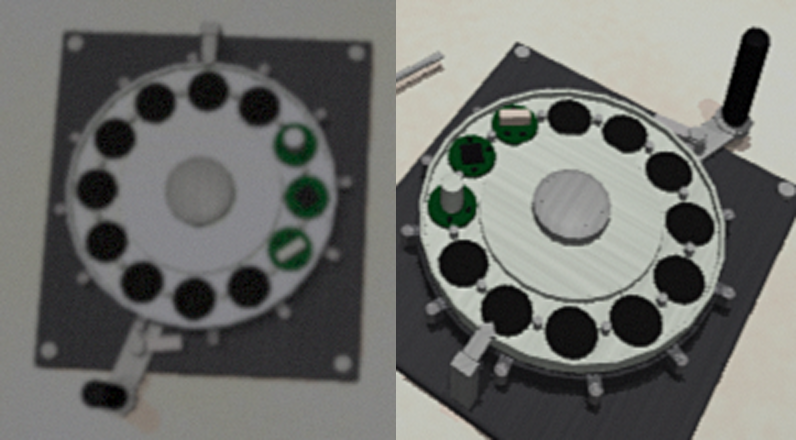

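The enlarged crop confirms that the tall shiny can is the board at top-view (284,214). It is two teeth clockwise of the pointer, so it needs 2 strokes. The axis is at about (652,83). The handle is at about (500,145), which is 2.754 rad, and the stroke ends near (495,32).

I'll straddle the post with the fingers along the tangent.

Request:
drive_tool(
  targets=[
    {"jaw": 0.6, "travel": [0.038, -0.014, 0], "twist": 0.03},
    {"jaw": 0.6, "travel": [0.076, -0.028, 0], "twist": 0.06},
    {"jaw": 0.6, "travel": [0.114, -0.043, 0], "twist": 0.09},
    {"jaw": 0.6, "travel": [0.152, -0.057, 0], "twist": 0.12},
    {"jaw": 0.6, "travel": [0.19, -0.071, 0], "twist": 0.15},
    {"jaw": 0.6, "travel": [0.228, -0.085, 0], "twist": 0.18},
    {"jaw": 0.6, "travel": [0.266, -0.1, 0], "twist": 0.21},
    {"jaw": 0.6, "travel": [0.304, -0.114, 0], "twist": 0.23},
  ],
)

```text
t: 0.77
eef_pos: [413.7, -426.8, 214.5]
tcp_rot: [-3.141, 0.0, -0.002]
ft_force: [0.3, -0.3, -0.3]
opening: 0.607
grip_force: 0.0
```

Request:
drive_tool(
  targets=[
    {"jaw": 0.6, "travel": [0.012, -0.038, 0], "twist": 0},
    {"jaw": 0.6, "travel": [0.024, -0.076, 0], "twist": 0},
    {"jaw": 0.6, "travel": [0.036, -0.114, 0], "twist": 0},
    {"jaw": 0.6, "travel": [0.048, -0.152, 0], "twist": 0},
    {"jaw": 0.6, "travel": [0.06, -0.19, 0], "twist": 0},
    {"jaw": 0.6, "travel": [0.07, -0.228, 0], "twist": 0},
    {"jaw": 0.6, "travel": [0.08, -0.266, 0], "twist": 0},
    {"jaw": 0.6, "travel": [0.084, -0.304, 0], "twist": 0},
  ],
)

```text
t: 1.43
eef_pos: [497.1, -122.5, 214.5]
tcp_rot: [3.142, -0.0, -0.0]
ft_force: [0.7, 0.0, -0.5]
opening: 0.602
grip_force: 0.0
```

Request:
drive_tool(
  targets=[
    {"jaw": 0.6, "travel": [0, -0.038, 0], "twist": 0},
    {"jaw": 0.6, "travel": [0, -0.076, 0], "twist": 0},
    {"jaw": 0.6, "travel": [0, -0.114, 0], "twist": 0},
    {"jaw": 0.6, "travel": [0, -0.152, 0], "twist": 0},
    {"jaw": 0.6, "travel": [0, -0.19, 0], "twist": 0},
    {"jaw": 0.6, "travel": [0, -0.228, 0], "twist": 0},
    {"jaw": 0.6, "travel": [0.0, -0.26, 0], "twist": 0},
    {"jaw": 0.6, "travel": [0.0, -0.268, 0], "twist": 0},
  ],
)

```text
t: 2.1
eef_pos: [496.0, 147.3, 214.4]
tcp_rot: [-3.141, 0.0, 0.003]
ft_force: [0.1, 0.3, -0.4]
opening: 0.597
grip_force: 0.0
```

```bash
python3 - <<'E'
from h import *
c=snap('wrist','w1');s=state();print(s['eef_pos'],s['tcp_rot'])
for p in [(500,145,98),(505,145,98),(500,140,98)]: print(w2pix(c,p))
E
```

```text
[496.10798243 146.70014563 214.34371052] [-3.14135826e+00  4.08757597e-04  3.13352767e-03]
[319.13749051 232.20969595]
[319.17205472 226.18483612]
[325.31935419 232.2305299 ]
```

View pics/w1.png

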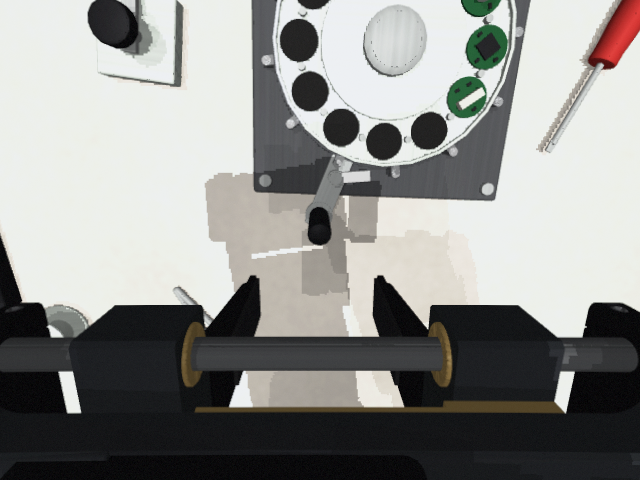

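The handle top in the wrist view is at (319,232), which is exactly where (500,145) projects. Descending to straddle it.

Request:
drive_tool(
  targets=[
    {"jaw": 0.6, "travel": [0.004, 0.002, 0.035], "twist": 0},
    {"jaw": 0.6, "travel": [0.004, 0.002, 0.07], "twist": 0},
    {"jaw": 0.6, "travel": [0.004, 0.002, 0.1], "twist": 0},
    {"jaw": 0.6, "travel": [0.004, 0.002, 0.13], "twist": 0},
    {"jaw": 0.6, "travel": [0.004, 0.002, 0.155], "twist": 0},
    {"jaw": 0.6, "travel": [0.004, 0.002, 0.164], "twist": 0},
    {"jaw": 0.4, "travel": [0.004, 0.002, 0.164], "twist": 0},
    {"jaw": 0.4, "travel": [0.004, 0.002, 0.164], "twist": 0},
  ],
)

```text
t: 2.82
eef_pos: [500.9, 141.1, 51.1]
tcp_rot: [3.141, 0.0, -0.001]
ft_force: [0.4, -0.4, 0.7]
opening: 0.514
grip_force: 0.0
```

Request:
drive_tool(
  targets=[
    {"jaw": 0.4, "travel": [-0.003, 0.01, 0], "twist": 0},
    {"jaw": 0.4, "travel": [-0.007, 0.02, 0], "twist": 0},
    {"jaw": 0.4, "travel": [-0.009, 0.029, 0], "twist": 0},
    {"jaw": 0.4, "travel": [-0.011, 0.038, 0], "twist": 0},
    {"jaw": 0.4, "travel": [-0.012, 0.046, 0], "twist": 0},
    {"jaw": 0.4, "travel": [-0.013, 0.054, 0], "twist": 0},
    {"jaw": 0.4, "travel": [-0.013, 0.062, 0], "twist": 0},
    {"jaw": 0.4, "travel": [-0.0135, 0.07, 0], "twist": 0},
  ],
)

```text
t: 3.48
eef_pos: [487.0, 70.8, 50.7]
tcp_rot: [3.142, 0.0, -0.0]
ft_force: [-2.0, 2.7, 2.6]
opening: 0.4
grip_force: 1.7
```

Request:
drive_tool(
  targets=[
    {"jaw": 0.4, "travel": [0.0005, 0.008, 0], "twist": 0},
    {"jaw": 0.4, "travel": [0.001, 0.016, 0], "twist": 0},
    {"jaw": 0.4, "travel": [0.002, 0.024, 0], "twist": 0},
    {"jaw": 0.4, "travel": [0.004, 0.032, 0], "twist": 0},
    {"jaw": 0.4, "travel": [0.006, 0.039, 0], "twist": 0},
    {"jaw": 0.4, "travel": [0.007, 0.043, 0], "twist": 0},
    {"jaw": 0.4, "travel": [0.007, 0.045, 0], "twist": 0},
  ],
)

```text
t: 4.07
eef_pos: [494.7, 25.9, 50.6]
tcp_rot: [3.141, -0.001, -0.001]
ft_force: [1.5, 4.2, -2.7]
opening: 0.401
grip_force: 1.9
```

Request:
drive_tool(
  targets=[
    {"jaw": 0.4, "travel": [0, 0.002, 0], "twist": 0},
    {"jaw": 0.4, "travel": [0.001, 0.004, 0], "twist": 0},
    {"jaw": 0.4, "travel": [0.001, 0.004, 0], "twist": 0},
  ],
)

```text
t: 4.32
eef_pos: [495.3, 22.6, 50.6]
tcp_rot: [3.142, -0.0, -0.0]
ft_force: [0.8, 3.4, -1.6]
opening: 0.4
grip_force: 1.6
```

Request:
drive_tool(
  targets=[
    {"jaw": 0.4, "travel": [0, 0.002, 0], "twist": 0},
    {"jaw": 0.4, "travel": [0.001, 0.004, 0], "twist": 0},
    {"jaw": 0.4, "travel": [0.001, 0.004, 0], "twist": 0},
  ],
)

```text
t: 4.57
eef_pos: [496.0, 19.8, 50.6]
tcp_rot: [-3.14, 0.0, -0.001]
ft_force: [1.5, 18.0, -1.1]
opening: 0.4
grip_force: 8.9
```

Hard stop reached (18 N). Following the lever back to rest.

Request:
drive_tool(
  targets=[
    {"jaw": 0.4, "travel": [-0.004, -0.016, 0], "twist": 0},
    {"jaw": 0.4, "travel": [-0.008, -0.034, 0], "twist": 0},
    {"jaw": 0.4, "travel": [-0.009, -0.052, 0], "twist": 0},
    {"jaw": 0.4, "travel": [-0.008, -0.07, 0], "twist": 0},
    {"jaw": 0.4, "travel": [-0.006, -0.086, 0], "twist": 0},
    {"jaw": 0.4, "travel": [-0.002, -0.102, 0], "twist": 0},
    {"jaw": 0.4, "travel": [0.004, -0.117, 0], "twist": 0},
    {"jaw": 0.4, "travel": [0.005, -0.127, 0], "twist": 0},
  ],
)

```text
t: 5.23
eef_pos: [501.8, 146.8, 50.8]
tcp_rot: [3.141, -0.001, 0.001]
ft_force: [-0.7, -1.4, -0.2]
opening: 0.402
grip_force: 0.0
```

Request:
drive_tool(
  targets=[
    {"jaw": 0.4, "travel": [0, 0, 0], "twist": 0},
    {"jaw": 0.4, "travel": [0, 0, 0], "twist": 0},
    {"jaw": 0.4, "travel": [0, 0, 0], "twist": 0},
    {"jaw": 0.4, "travel": [0, 0, 0], "twist": 0},
  ],
)

```text
t: 5.57
eef_pos: [500.8, 144.9, 50.6]
tcp_rot: [3.141, 0.0, -0.001]
ft_force: [-0.4, -0.3, -0.2]
opening: 0.4
grip_force: 0.0
```

```bash
python3 - <<'E'
from h import *
c=snap('top','t2')['frame'][150:350,150:330,::-1];s=snap('scene','s2')['frame'][220:420,290:490,::-1]
cv2.imwrite('pics/crop2.png',np.hstack([cv2.resize(c,(396,440),interpolation=2),cv2.resize(s,(400,440),interpolation=2)]));print(state()['eef_pos'],state()['ft_force'])
E
```

```text
[500.98143847 145.00274787  50.64527803] [ 0.64241738 -0.25710295  0.25140685]
```

View pics/crop2.png

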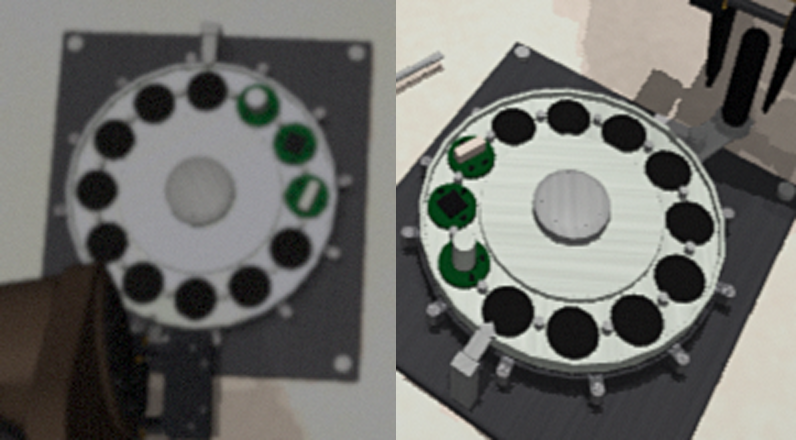

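The crop shows the dial advanced exactly one tooth: the can is now one clockwise of the pointer, at crop (258,103), and the post is back at rest between the fingers. Second stroke.

Request:
drive_tool(
  targets=[
    {"jaw": 0.4, "travel": [-0.003, 0.012, 0], "twist": 0},
    {"jaw": 0.4, "travel": [-0.007, 0.023, 0], "twist": 0},
    {"jaw": 0.4, "travel": [-0.009, 0.032, 0], "twist": 0},
    {"jaw": 0.4, "travel": [-0.011, 0.041, 0], "twist": 0},
    {"jaw": 0.4, "travel": [-0.012, 0.049, 0], "twist": 0},
    {"jaw": 0.4, "travel": [-0.013, 0.057, 0], "twist": 0},
    {"jaw": 0.4, "travel": [-0.0135, 0.065, 0], "twist": 0},
    {"jaw": 0.4, "travel": [-0.014, 0.074, 0], "twist": 0},
  ],
)

```text
t: 6.33
eef_pos: [486.8, 70.9, 50.6]
tcp_rot: [3.142, 0.0, -0.0]
ft_force: [-2.1, 2.5, 0.2]
opening: 0.397
grip_force: 1.7
```

Request:
drive_tool(
  targets=[
    {"jaw": 0.4, "travel": [0.0005, 0.008, 0], "twist": 0},
    {"jaw": 0.4, "travel": [0.001, 0.016, 0], "twist": 0},
    {"jaw": 0.4, "travel": [0.002, 0.024, 0], "twist": 0},
    {"jaw": 0.4, "travel": [0.004, 0.032, 0], "twist": 0},
    {"jaw": 0.4, "travel": [0.006, 0.039, 0], "twist": 0},
    {"jaw": 0.4, "travel": [0.007, 0.044, 0], "twist": 0},
    {"jaw": 0.4, "travel": [0.008, 0.047, 0], "twist": 0},
    {"jaw": 0.4, "travel": [0.008, 0.047, 0], "twist": 0},
  ],
)

```text
t: 7.0
eef_pos: [495.5, 24.0, 50.6]
tcp_rot: [3.141, -0.001, -0.001]
ft_force: [-1.7, 0.7, -0.7]
opening: 0.4
grip_force: 0.6
```

Request:
drive_tool(
  targets=[
    {"jaw": 0.4, "travel": [0, 0.002, 0], "twist": 0},
    {"jaw": 0.4, "travel": [0.001, 0.004, 0], "twist": 0},
    {"jaw": 0.4, "travel": [0.001, 0.004, 0], "twist": 0},
  ],
)

```text
t: 7.25
eef_pos: [496.0, 21.3, 50.6]
tcp_rot: [-3.141, 0.0, -0.0]
ft_force: [-0.5, 9.8, -0.5]
opening: 0.404
grip_force: 4.9
```

Request:
drive_tool(
  targets=[
    {"jaw": 0.4, "travel": [0, 0.001, 0], "twist": 0},
    {"jaw": 0.4, "travel": [0, 0.0015, 0], "twist": 0},
  ],
)

```text
t: 7.42
eef_pos: [496.2, 20.4, 50.6]
tcp_rot: [-3.14, -0.001, -0.0]
ft_force: [2.3, 17.7, -1.1]
opening: 0.401
grip_force: 8.7
```

Stop reached. Following it back to rest, then I'll open and rise.

Request:
drive_tool(
  targets=[
    {"jaw": 0.4, "travel": [-0.004, -0.016, 0], "twist": 0},
    {"jaw": 0.4, "travel": [-0.008, -0.034, 0], "twist": 0},
    {"jaw": 0.4, "travel": [-0.009, -0.052, 0], "twist": 0},
    {"jaw": 0.4, "travel": [-0.008, -0.07, 0], "twist": 0},
    {"jaw": 0.4, "travel": [-0.006, -0.086, 0], "twist": 0},
    {"jaw": 0.4, "travel": [-0.002, -0.102, 0], "twist": 0},
    {"jaw": 0.4, "travel": [0.004, -0.117, 0], "twist": 0},
    {"jaw": 0.4, "travel": [0.005, -0.127, 0], "twist": 0},
  ],
)

```text
t: 8.08
eef_pos: [502.1, 147.5, 50.8]
tcp_rot: [-3.142, -0.002, 0.001]
ft_force: [0.5, 0.3, -0.0]
opening: 0.402
grip_force: 0.0
```

Request:
drive_tool(
  targets=[
    {"jaw": 0.6, "travel": [0, 0, 0], "twist": 0},
    {"jaw": 0.6, "travel": [0, 0, 0], "twist": 0},
    {"jaw": 0.6, "travel": [0, 0, 0], "twist": 0},
    {"jaw": 0.6, "travel": [0, 0, -0.03], "twist": 0},
    {"jaw": 0.6, "travel": [0, 0, -0.06], "twist": 0},
    {"jaw": 0.6, "travel": [0, 0, -0.09], "twist": 0},
    {"jaw": 0.6, "travel": [0, 0, -0.12], "twist": 0},
    {"jaw": 0.6, "travel": [0, 0, -0.12], "twist": 0},
  ],
)

```text
t: 8.75
eef_pos: [502.8, 145.6, 175.6]
tcp_rot: [-3.141, -0.008, -0.001]
ft_force: [0.1, -0.3, 0.1]
opening: 0.6
grip_force: 0.0
```

```bash
python3 - <<'E'
from h import *
c=snap('top','t3')['frame'][150:350,150:330,::-1];s=snap('scene','s3')['frame'][220:420,290:490,::-1]
cv2.imwrite('pics/crop3.png',np.hstack([cv2.resize(c,(396,440),interpolation=2),cv2.resize(s,(400,440),interpolation=2)]));print(state()['eef_pos'],state()['ft_force'])
E
```

```text
[501.15580165 145.44670078 171.3166219 ] [-0.45768075 -0.07512806 -0.99236601]
```

View pics/crop3.png

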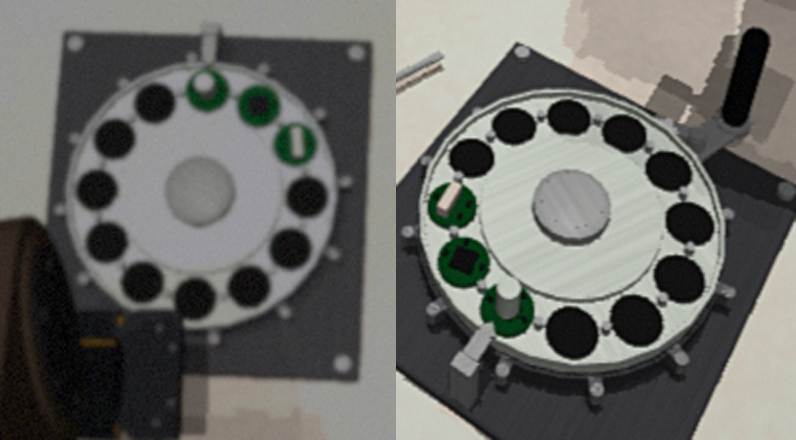

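The can board stands in the pocket at the pointer, at crop (207,88). The lever is at rest and the gripper is clear above it.

```bash
python3 -c "from cell import job_done; print(job_done())"
```

```text
the job is handed in; nothing more can be done
None
```

The can board is in the pocket at the steel pointer after two full lever strokes, with the lever back at rest and released, and the job is handed in; the hand-in gave no verdict.

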